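# Hold a tube offcut in the V of a tacking jig against its swing-over end stop

### The arm

A 7-joint arm with a two-finger parallel gripper is mounted at the origin on a cart in front of the work surface, level with it; the furniture and walls round the work are solid. World frame = base frame: x ahead of the robot, y to its left, z up, the work surface at z = 0. Lengths are in m, angles in rad, forces in N, time in s.
With the tool pointing down it reaches from about 0.35 to 0.9 m from the base axis. Payload 7.2 kg.
Tool frame: the origin (TCP) lies at the very end of the fingers, on their centre line; the grasp point (between the pads) lies 19 mm behind it (manip.grip_depth is the distance from the TCP to the grasp point, in m); z points along the fingers, y is the line along which they close (so a half turn about z gives the same grasp; the last joint's range is limited). The gripper opens to 88 mm and grips with 3 to 60 N. Pads are 20 mm wide; open, the fingers measure 115 mm over their backs; the gripper's body (75 mm by 178 mm) begins 61 mm behind the grasp point.
Start: joints at [1.063, 0.411, -0.013, 1.596, 0.006, 1.134, -0.082], TCP at [0.266, -0.566, 0.223] pointing down, gripper open.
Joint ranges: [-2.95, 2.95], [-0.29, 1.99], [-1.47, 1.44], [0.14, 2.54], [-1.03, 4.17], [0.13, 1.85], [-2.86, 2.86]. Speed limits (rad/s): [2.39, 2.39, 3.01, 3.01, 3.14, 3.14, 3.14].

### API

Orientations are given as a 3x3 rotation matrix whose columns are the frame's x, y, z axes.
In Python, from bench import manip, vision gives the robot as it stands.
- The arm moves only by the tool jog_arm, never from a script. Its argument "rows" is a list of rows, each a list of 3 entries, a list of its own where there are three numbers: the shift along the tool's x, y, z as a fraction of full scale, then the turn about the tool's z as a fraction of full scale, then the closure, from 0 (fully open) to 1 (shut). A call has 1 to 20 rows; each row shifts and turns the commanded pose from where the row before left it, along the tool's axes as they then stand; what a row does not reach is not made up. Full scale, the value 1, is 25 mm for a shift and 5 degrees for a turn. A row lasts 1/12 s, in which the tool goes at most 41.7 mm and 7.16 degrees, less where a joint would pass 70% of its speed; a pose out of reach is approached as far as the arm can. A call with a number of a shift or a turn outside -1 to 1 is refused whole. A call with a gripper value outside its range is refused whole. The fingers move at their own pace and stop on an object; "grip_force" is the grip in N (left out, the last holds). Time passes only in rows, so rows that do not move let the fingers close. It gives the time, the measured TCP pose, the force, the opening and the grip force at its end, in the units of the state.
- manip.sense(): the state, without advancing time (a new reading comes with each control period).
- vision.capture(name): name is "scene" or "top" or "wrist"; returns a dict with "color" (400x640x3 uint8, blue, green, red), "depth" (400x640 float32, m along the optical axis (not along the pixel's ray), 0 where there is no reading), "fx", "fy", "cx", "cy" (pixels), "k1" (the pictures are not rectified: a ray, as slopes to the right and down, at radius r is drawn at 1 + k1 r^2 times it, then the intrinsics apply), "view" (4x4, takes a point from world to camera coordinates); the wrist camera has in their place "hand_eye" (4x4, takes a point from camera to tool coordinates, whose origin is the TCP and whose axes are the flange's). Camera axes: x right, y down, z forward; pixel columns grow to the right and rows downward; lengths in m; the calibration is good to about 2 mm. A picture is of the moment at which its call begins: read the wrist's pose just before it.
- manip.sign_off(): hands the job in; it is judged then, once.
The state is a dict: "time_s": time; "q": joint angles; "qvel": joint speeds; "effort": joint torques, N m; "eef_pos": TCP position; "eef_rot": TCP orientation; "contact_force": force on the tool from outside, world axes, zero at the start; "torque": the same for the moment, N m; "gripper_width": opening from 0.0 (shut) to 1.0 (fully open); "grip_force": force on a finger pad.
Only numpy, scipy, OpenCV 4.12 (cv2) and the standard library are available. Lean on these libraries where they do the work, as an engineer would, in place of code of your own. Each camera call takes 0.05 s, during which the arm holds its last target. There are 200 camera calls.

### The job

Get the tube offcut ready for tacking: first swing the jig's end stop fully shut, so that its tab drops behind the keeper's rim, then lay the tube in the two V saddles with its end butted against the stop's disc. Press it firmly down onto both sides of the V (a push of 10 to 15 N is plenty) and finish while still holding it pressed there, not letting go. Leave the pipe elbow and the flange where they lie.

Things in the scene. Friction and masses are not known exactly. Their poses are not given: they have to be found in the camera images.
- jig: Tacking jig, bolted down: dark steel base plate 150 x 190 x 10 mm (x, y, z) with two V saddles at y = -40 and +40 mm, each 24 mm long in y; the 56 mm gap between them is free down to z = 10 mm, for fingers beside the tube. Origin: centre of the plate's underside. y runs along the V towards the end stop, x across it (roughly away from the robot), z up.
- near_legs: The two steel legs (32 x 24 x 5 mm, one per saddle) that form the side of the V at negative jig x, fixed to the jig; origin and axes as the jig. The V is a right angle open upward, its bottom at jig z = 34 mm, its legs' ends at x = -24 and +24 mm, z = 57 mm.
- far_legs: The two steel legs that form the side of the V at positive jig x, fixed to the jig. Origin and axes as the jig.
- v_seat (a point): Where the tube's middle lies when it is seated in the V and butted against the shut end stop: jig x = 0, y = +3 mm, z = 64 mm. Axes as the jig (y along the V, towards the end stop).
- stop (a joint): Angle of the swing-over end stop, rad: 0 = shut (arm level across the V's end, along jig +x from its hinge, tab behind the keeper's rim), growing as it swings up, to 1.75 (just past upright). Starts open, at 1.15 to 1.65. The stiff hinge stays where it is left; 2 to 4 N at the ball moves it. Shut, the arm's 52 mm disc is centred on the V with its face at jig y = 58 mm, its top at z = 90 mm.
- stop_hinge_pin (a point): The end stop's hinge axis, parallel to jig y: jig x = -55, y = +64, z = 64 mm, fixed to the jig, axes as the jig. Hinge lugs reach z = 76 mm. On the other side stands the keeper: two cheeks at jig x = 39 to 57, y = 52 to 77 mm, up to z = 62 mm; the shut stop's tab hangs between them, down to z = 28 mm.
- stop_ball (a point): Centre of the black ball handle, 22 mm across, at the free end of the end stop's arm, 135 mm from the hinge axis, on a rod 10 mm thick. Shut, it is at jig x = 80, y = 64, z = 64 mm, beyond the base plate's edge; open, it is the highest point of the jig.
- tube: The tube offcut: plain grey steel, outer diameter 42.4 mm, 110 mm long, about 0.2 kg, lying on its side on the table. Its y axis runs along its length. Its origin is on its outer surface at mid-length (the underside as it lies at the start); either end may go to the stop.
- tube_middle (a point): The middle of the tube: on its axis, half way along, 21.2 mm above the table at the start. Axes as the tube's.
- elbow: A dark pipe elbow, 60 x 60 x 33 mm, lying loose: leave it alone. Origin: centre of its underside.
- pipe_flange: A rusty round flange, 86 mm across and 18 mm high, lying loose: leave it alone. Origin: centre of its underside.

How it is judged:
By the outcome, as a careful person would: the job done as asked, in the order asked, and still so for the second after the job is handed in, while the arm keeps its last pose, push and grip.
It also fails if it takes over 64 s, if anything falls off the work surface, if the arm or the gripper's body presses on something with over 40 N, if the wrist force passes 120 N, or if a joint passes its speed limit or range.

## Working session

There is one attempt and no reset: what is moved stays moved. The work goes in short steps, Python scripts to look and compute and a tool call to move; the robot and the scene stay as the last step left them, time stands still between calls to the robot, and variables do not carry over. Pictures are saved under pics/ and viewed, at most 10 in all, crops included, and the job is handed in when it is done.

Besides the shell and the picture viewer there is one more tool, called after "Emit:" by a JSON object that holds its "op" and its "data", one argument or row to a line. jog_arm: Moves the arm, as the interface text tells. Its arguments: {"type":"object","properties":{"rows":{"type":"array"},"grip_force":{"type":"number"}},"required":["rows"]}

```bash
ls; mkdir -p pics
cat > h.py <<'E'
import numpy as np, cv2
from bench import manip, vision
def cap(n,save=None):
    s=manip.sense(); c=vision.capture(n)
    if n=="wrist":
        T=np.eye(4);T[:3,:3]=s["eef_rot"];T[:3,3]=s["eef_pos"]
        c["cw"]=T@np.array(c["hand_eye"])
    else: c["cw"]=np.linalg.inv(np.array(c["view"]))
    if save: cv2.imwrite("pics/"+save,c["color"])
    return c
def rays(c,uv):
    K=np.array([[c["fx"],0,c["cx"]],[0,c["fy"],c["cy"]],[0,0,1.]])
    p=cv2.undistortPoints(np.array(uv,float).reshape(-1,1,2),K,np.array([c["k1"],0,0,0.])).reshape(-1,2)
    d=np.c_[p,np.ones(len(p))]
    return c["cw"][:3,3], d@c["cw"][:3,:3].T
def onplane(c,uv,z):
    o,d=rays(c,uv); return o+d*((z-o[2])/d[:,2])[:,None]
def depthpts(c,uv):
    uv=np.array(uv); o,d=rays(c,uv); z=c["depth"][uv[:,1].astype(int),uv[:,0].astype(int)]
    return o+d*z[:,None]
def tri(c1,u1,c2,u2):
    o1,d1=rays(c1,[u1]);o2,d2=rays(c2,[u2]);d1=d1[0];d2=d2[0]
    A=np.c_[d1,-d2];t=np.linalg.lstsq(A,o2-o1,rcond=None)[0]
    a=o1+t[0]*d1;b=o2+t[1]*d2;return (a+b)/2,np.linalg.norm(a-b)
E
python3 - <<'E'
from h import *
s=manip.sense();print({k:np.round(v,3).tolist() for k,v in s.items()}); print(manip.grip_depth)
for n in("scene","top"):
    c=cap(n,n+"0.png");np.set_printoptions(precision=3,suppress=True);print(n,c["fx"],c["k1"],c["cw"])
E
```

```text
pics
{'time_s': 0.0, 'q': [1.063, 0.412, -0.013, 1.597, 0.006, 1.134, -0.082], 'qvel': [0.0, 0.0, -0.002, -0.002, 0.001, -0.0, 0.001], 'effort': [0.0, -58.794, 0.642, -29.108, -0.054, 0.018, 0.0], 'eef_pos': [0.266, -0.565, 0.222], 'eef_rot': [[0.905, 0.426, -0.001], [0.426, -0.905, 0.001], [-0.0, -0.002, -1.0]], 'contact_force': [0.084, 0.09, -0.298], 'torque': [-0.007, -0.015, 0.017], 'grip_force': 0.0, 'gripper_width': 0.997}
0.0187
scene 369.03351296393737 0.009666860056446402 [[-0.89  -0.218  0.401  0.166]
 [-0.455  0.376 -0.807  0.633]
 [ 0.026 -0.901 -0.434  0.461]
 [ 0.     0.     0.     1.   ]]
top 425.3764333064573 -0.09110108551443777 [[-0.006 -0.993  0.121  0.399]
 [-1.     0.009  0.026 -0.113]
 [-0.027 -0.121 -0.992  1.312]
 [ 0.     0.     0.     1.   ]]
```

View pics/scene0.png

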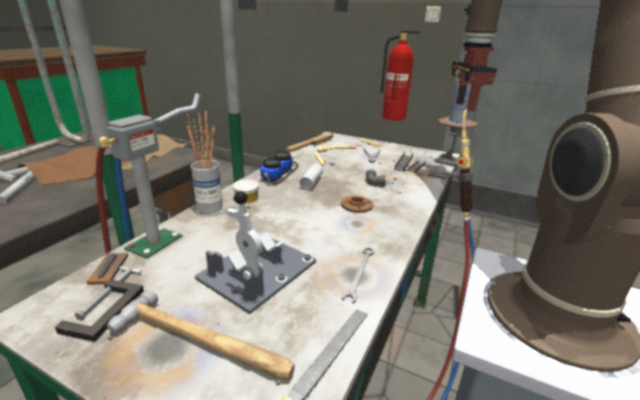

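View pics/top0.png

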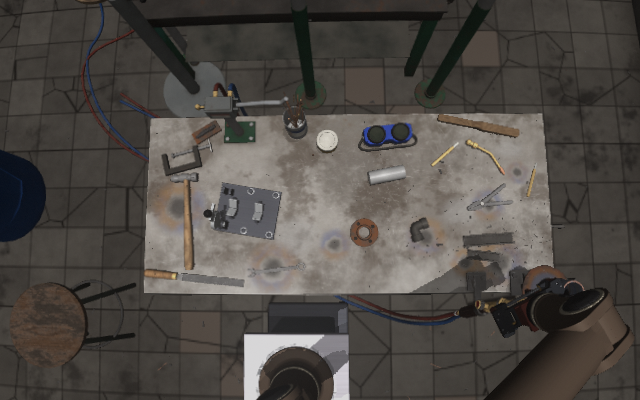

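The top view shows the jig at about (247,210) with its stop to the left (+y) and the ball near (208,212). The tube is at (387,175), the flange at (364,232) and the elbow at (420,230). The scene view shows the ball at (240,197) and the tube at (312,176).

Run:
```python
from h import *
np.set_printoptions(precision=4,suppress=True)
c=cap("top");g=c["color"];s=cap("scene")
# upscaled crops in one pic
a=cv2.resize(g[165:255,180:300],(600,450),interpolation=cv2.INTER_CUBIC)
b=cv2.resize(s["color"][175:315,180:330],(600,560),interpolation=cv2.INTER_CUBIC)
cv2.imwrite("pics/jt.png",a);cv2.imwrite("pics/js.png",b)
# tube via depth
for name,cc,(u0,u1,v0,v1) in(("top",c,(355,420,155,195)),("scene",s,(295,330,155,195))):
    uv=np.array([(u,v) for v in range(v0,v1) for u in range(u0,u1)])
    P=depthpts(cc,uv);m=(P[:,2]>.012)&(P[:,2]<.06)
    Q=P[m];print(name,m.sum(),Q.min(0),Q.max(0),np.median(Q,0),cc["depth"][v0,u0])
    r=cv2.minAreaRect(uv[m].astype(np.float32));print(r, cv2.boxPoints(r).round(1).tolist())
    r=cv2.minAreaRect((Q[:,:2]*1000).astype(np.float32));print(r)
# table check and jig points
uv=np.array([(u,v) for v in range(165,255) for u in range(190,300)]);P=depthpts(c,uv)
m=(P[:,2]>.006)&(P[:,2]<.014);im=np.zeros((400,640),np.uint8);im[uv[m][:,1],uv[m][:,0]]=255
print("plate",m.sum(),cv2.minAreaRect((P[m][:,:2]*1000).astype(np.float32)))
m=P[:,2]>.02;print(P[m][:,2].max(),P[np.argmax(P[:,2])],uv[np.argmax(P[:,2])])
print("table z",np.median(depthpts(c,np.array([(u,v) for v in range(200,215) for u in range(300,340)]))[:,2]))
```

```text
top 499 [ 0.6017 -0.3379  0.015 ] [ 0.6601 -0.2242  0.0481] [ 0.6294 -0.2812  0.0374] 1.338277
((386.86541748046875, 174.32691955566406), (13.532011032104492, 36.86983108520508), 78.69007110595703) [[367.5, 171.3000030517578], [403.6000061035156, 164.10000610351562], [406.29998779296875, 177.3000030517578], [370.1000061035156, 184.60000610351562]]
((631.5493774414062, -280.7691345214844), (42.08811950683594, 110.63053894042969), 10.70534610748291)
scene 283 [ 0.6052 -0.465   0.0123] [ 0.7472 -0.2227  0.045 ] [ 0.6277 -0.2687  0.0375] 1.3404694
((309.7886962890625, 173.085693359375), (27.73777961730957, 25.575864791870117), 78.2317123413086) [[294.3999938964844, 162.10000610351562], [319.5, 156.89999389648438], [325.1000061035156, 184.10000610351562], [300.1000061035156, 189.3000030517578]]
((673.3633422851562, -335.33929443359375), (84.17526245117188, 250.88919067382812), 30.056020736694336)
plate 2039 ((535.2907104492188, 160.4126739501953), (279.9542541503906, 342.274169921875), 1.4998371601104736)
1.312371952006207 [ 0.3988 -0.113   1.3124] [280 165]
table z -0.0009415916081733089
```

View pics/jt.png

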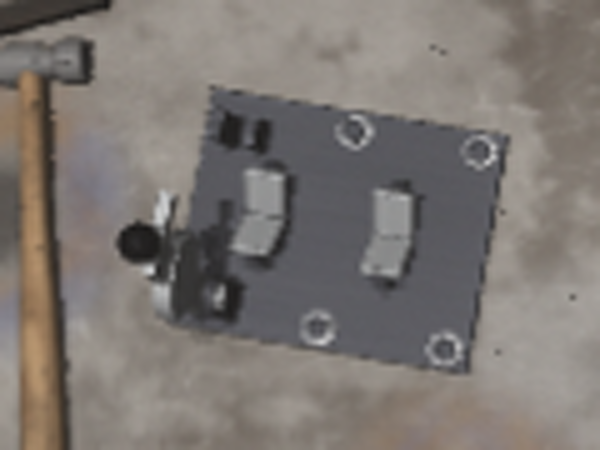

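View pics/js.png

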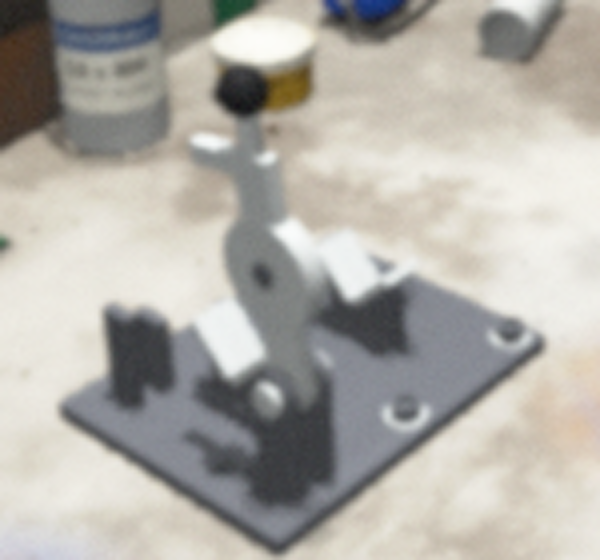

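The jig crop shows plate corners near (210,87), (508,135), (468,373) and (170,322), the ball at (138,243), the two keeper cheeks at (245,132) and the saddles at (260,215) and (390,235). The scene crop shows the ball at (241,90), with the arm near upright and a free keeper on the left.

Run:
```python
from h import *
np.set_printoptions(precision=4,suppress=True)
c=cap("top");s=cap("scene")
f=lambda p:np.array(p,float)/5+[180-.4,165-.4]
C=onplane(c,[f(p) for p in((210,87),(508,135),(468,373),(170,322))],.01);print(C)
ctr=C.mean(0);yd=(C[0]-C[1]+C[3]-C[2])[:2];yaw=np.arctan2(-yd[0],yd[1]);print("jig",ctr,np.degrees(yaw),np.linalg.norm(C[0]-C[1]),np.linalg.norm(C[1]-C[2]))
b,e=tri(c,f((138,243)),s,np.array((241,90))/4+[180-.37,175-.37]);print("ball",b,e)
cy,sy=np.cos(yaw),np.sin(yaw);R=np.array([[cy,-sy],[sy,cy]])
l=R.T@(b[:2]-ctr[:2]);print("ball jig",l,b[2],"ang",np.arctan2(b[2]-.064,l[0]+.055))
w=cap("wrist");print("handeye",np.array(w["hand_eye"]),w["fx"])
```

```text
[[0.6154 0.2319 0.01  ]
 [0.5831 0.0437 0.01  ]
 [0.436  0.0677 0.01  ]
 [0.4682 0.2539 0.01  ]]
jig [0.5257 0.1493 0.01  ] -9.775303014889122 0.19096912165108457 0.14902068955118777
ball [0.5015 0.2198 0.1993] 0.0030720468388578145
ball jig [-0.0358  0.0654] 0.19928745072979395 ang 1.4295324054632865
handeye [[-0.0003 -0.9611 -0.2763  0.0762]
 [ 1.      0.0002 -0.0017  0.0006]
 [ 0.0017 -0.2763  0.9611 -0.1627]
 [ 0.      0.      0.      1.    ]] 306.391952019769
```

Emit:
{"op": "jog_arm", "data": {
  "rows": [
    [[0,0,-0.4],1,0],
    [[0,0,-0.4],1,0],
    [[0,0,-0.4],1,0],
    [[0,0,-0.4],1,0],
    [[0,0,-0.4],1,0],
    [[0,0,-0.4],1,0],
    [[0,0,-0.4],1,0]
  ]
}}

```text
time_s: 0.93
eef_pos: [0.2661, -0.5655, 0.2932]
eef_rot: [[0.985, -0.174, 0.0], [-0.174, -0.985, 0.0], [0.0, -0.0, -1.0]]
contact_force: [-0.3, 0.1, 0.2]
gripper_width: 1.0
grip_force: 0.0
```

Emit:
{"op": "jog_arm", "data": {
  "rows": [
    [[0.68,-0.98,0],0,0],
    [[0.68,-0.98,0],0,0],
    [[0.68,-0.98,0],0,0],
    [[0.68,-0.98,0],0,0],
    [[0.68,-0.98,0],0,0],
    [[0.68,-0.98,0],0,0],
    [[0.68,-0.98,0],0,0],
    [[0.68,-0.98,0],0,0],
    [[0.68,-0.98,0],0,0],
    [[0.68,-0.98,0],0,0],
    [[0.68,-0.98,0],0,0],
    [[0.68,-0.98,0],0,0],
    [[0.68,-0.98,0],0,0],
    [[0.68,-0.98,0],0,0],
    [[0,0,0],0,0]
  ]
}}

```text
time_s: 2.18
eef_pos: [0.5632, -0.2613, 0.2922]
eef_rot: [[0.987, -0.162, 0.002], [-0.162, -0.987, 0.004], [0.001, -0.004, -1.0]]
contact_force: [-0.6, 0.1, 0.3]
gripper_width: 1.004
grip_force: 0.0
```

Run:
```python
from h import *
s=manip.sense();print(s["eef_pos"])
c=cap("wrist","w1.png");np.savez("w1.npz",**{k:np.array(v) for k,v in c.items()})
```

```text
[ 0.56323968 -0.26126139  0.29219428]
```

View pics/w1.png

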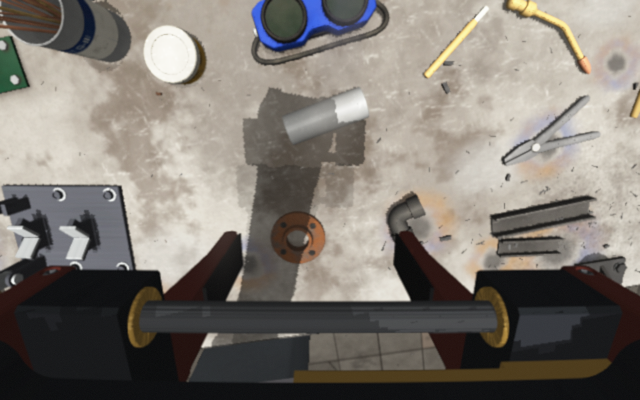

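The wrist picture shows the tube at about (325,116), partly in the gripper's shadow. The flange is at (298,238), the elbow at (407,213) and the jig's near edge is on the left.

Run:
```python
from h import *
np.set_printoptions(precision=4,suppress=True)
w=cap("wrist");t=cap("top");ctr=[]
for cc,(u0,u1,v0,v1) in((t,(355,420,155,195)),(w,(265,385,75,160))):
    uv=np.array([(u,v) for v in range(v0,v1) for u in range(u0,u1)])
    P=depthpts(cc,uv);m=(P[:,2]>.015)&(P[:,2]<.06)
    im=np.zeros((400,640),np.uint8);im[uv[m][:,1],uv[m][:,0]]=1
    n,l,st,_=cv2.connectedComponentsWithStats(im);k=1+np.argmax(st[1:,4]);ok=l[uv[:,1],uv[:,0]]==k
    Q=P[ok];r=cv2.minAreaRect(uv[ok].astype(np.float32));ctr.append(r[0])
    print(ok.sum(),"top z",np.percentile(Q[:,2],[50,90,98]),"rect",r,cv2.minAreaRect((Q[:,:2]*1000).astype(np.float32)))
    o=Q[Q[:,2]>.033];print("ridge mean",o.mean(0));_,_,vt=np.linalg.svd((o-o.mean(0))[:,:2]);print("yaw dir",np.degrees(np.arctan2(-vt[0,0],vt[0,1])))
print("tri",tri(t,ctr[0],w,ctr[1]))
```

```text
Traceback (most recent call last):
ValueError: attempt to get argmax of an empty sequence
```

Run:
```python
from h import *
np.set_printoptions(precision=4,suppress=True)
w=cap("wrist");t=cap("top")
u0,u1,v0,v1=265,385,75,160
uv=np.array([(u,v) for v in range(v0,v1) for u in range(u0,u1)])
P=depthpts(w,uv);print("z pct",np.percentile(P[:,2],[2,30,50,90,98]))
ok=(P[:,2]>.015)&(P[:,2]<.06)
Q=P[ok];r=cv2.minAreaRect(uv[ok].astype(np.float32))
print(ok.sum(),"z",np.percentile(Q[:,2],[50,90,98]),"rect",r,cv2.minAreaRect((Q[:,:2]*1000).astype(np.float32)))
o=Q[Q[:,2]>.033];print("ridge mean",o.mean(0));_,_,vt=np.linalg.svd((o-o.mean(0))[:,:2]);print("yaw",np.degrees(np.arctan2(-vt[0,0],vt[0,1])))
print("tri",tri(t,(386.87,174.33),w,r[0]))
```

```text
z pct [-0.001   0.0005  0.0011  0.0413  0.0432]
2676 z [0.0402 0.043  0.0439] rect ((318.35308837890625, 112.51802825927734), (32.2363166809082, 85.00624084472656), 68.96248626708984) ((633.4292602539062, -281.0245666503906), (42.60405349731445, 110.20526123046875), 10.847366333007812)
ridge mean [ 0.6334 -0.2813  0.04  ]
yaw 10.175948546477226
tri (array([ 0.6332, -0.2826,  0.0183]), np.float64(0.002125961307088473))
```

Emit:
{"op": "jog_arm", "data": {
  "rows": [
    [[-0.35,-0.98,0],0,0],
    [[-0.35,-0.98,0],0,0],
    [[-0.35,-0.98,0],0,0],
    [[-0.35,-0.98,0],0,0],
    [[-0.35,-0.98,0],0,0],
    [[-0.35,-0.98,0],0,0],
    [[-0.35,-0.98,0],0,0],
    [[-0.35,-0.98,0],0,0],
    [[-0.35,-0.98,0],0,0],
    [[-0.35,-0.98,0],0,0],
    [[-0.35,-0.98,0],0,0],
    [[-0.35,-0.98,0],0,0],
    [[-0.35,-0.98,0],0,0],
    [[-0.35,-0.98,0],0,0],
    [[-0.35,-0.98,0],0,0],
    [[-0.35,-0.98,0],0,0],
    [[-0.35,-0.98,0],0,0],
    [[-0.35,-0.98,0],0,0],
    [[0,0,0],0,0],
    [[0,0,0],0,0]
  ]
}}

```text
time_s: 4.1
eef_pos: [0.4788, 0.1933, 0.2928]
eef_rot: [[0.986, -0.169, 0.0], [-0.169, -0.986, -0.0], [0.0, 0.0, -1.0]]
contact_force: [0.3, -1.1, -0.0]
gripper_width: 1.002
grip_force: 0.0
```

Run:
```python
from h import *
np.set_printoptions(precision=4,suppress=True)
s=manip.sense();print(s["eef_pos"],np.array(s["eef_rot"])[:,0],s["q"])
c=cap("wrist","w2.png");np.savez("w2.npz",**{k:np.array(v) for k,v in c.items()})
```

```text
[0.4788 0.1933 0.2928] [ 0.9856 -0.1693  0.0003] [-0.1642  0.1939 -0.3658  1.7386  0.0737  1.2223 -2.2899]
```

View pics/w2.png

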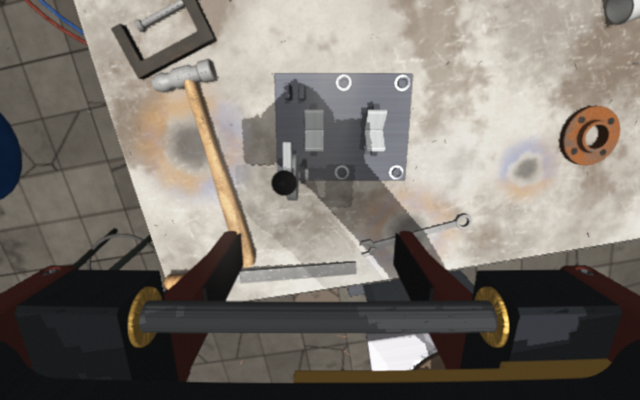

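The wrist picture shows the plate corners near (275,73), (412,74) and (405,180). The ball is at (284,182), the keeper cheeks at (296,91), and the V saddles at (314,130) and (376,130).

Run:
```python
from h import *
np.set_printoptions(precision=4,suppress=True)
w=cap("wrist");t=cap("top");s=cap("scene")
uv=np.array([(u,v) for v in range(60,200) for u in range(255,430)]);P=depthpts(w,uv)
m=(P[:,2]>.006)&(P[:,2]<.014)
im=np.zeros((400,640),np.uint8);im[uv[m][:,1],uv[m][:,0]]=1
im=cv2.morphologyEx(im,cv2.MORPH_OPEN,np.ones((3,3)));n,l,st,_=cv2.connectedComponentsWithStats(im);ok=l[uv[:,1],uv[:,0]]==1+np.argmax(st[1:,4])
(ctr,sz,a)=cv2.minAreaRect((P[ok][:,:2]*1000).astype(np.float32));print("plate",ctr,sz,a)
C=onplane(w,[(275,73),(412,73.5),(405.5,180)],.01);print("corners",C, (C[0]+C[2])/2)
# ball
g=w["color"];mk=np.zeros((400,640),np.uint8);mk[165:200,265:300]=(g[165:200,265:300].max(2)<45)
n,l,st,ce=cv2.connectedComponentsWithStats(mk);k=1+np.argmax(st[1:,4]);print(st[k],ce[k])
f=lambda p:np.array(p,float)/5+[180-.4,165-.4]
print("ball w+scene",tri(w,ce[k],s,np.array((241,90))/4+[180-.37,175-.37]),"w+top",tri(w,ce[k],t,f((138,243))))
yaw=np.radians(-9.7);R=np.array([[np.cos(yaw),-np.sin(yaw)],[np.sin(yaw),np.cos(yaw)]])
# saddles in jig coords
o=(P[:,2]>.028)&(P[:,2]<.06);L=(P[o][:,:2]-np.array([.5257,.1493]))@R
z=P[o][:,2]
for y0 in(-.04,.04):
    k=(abs(L[:,1]-y0)<.02)&(abs(L[:,0])<.027);print(y0,k.sum(),L[k].min(0),L[k].max(0),"y pct",np.percentile(L[k][:,1],[5,50,95]))
    for sg in(-1,1):
        q=k&(L[:,0]*sg>.005)&(L[:,0]*sg<.02);print("  leg",sg,np.polyfit(L[q][:,0],z[q],1) if q.sum()>5 else q.sum())
```

```text
plate (527.0048217773438, 150.24588012695312) (191.14736938476562, 149.44288635253906) 80.24771881103516
corners [[0.6157 0.2275 0.01  ]
 [0.5835 0.0438 0.01  ]
 [0.4371 0.0671 0.01  ]] [0.5264 0.1473 0.01  ]
[271 172  24  24 452] [282.4314 183.2942]
ball w+scene (array([0.5027, 0.2194, 0.1993]), np.float64(0.0016225692089811984)) w+top (array([0.5009, 0.2201, 0.1941]), np.float64(0.0007975980413259184))
-0.04 779 [-0.027  -0.0507] [ 0.0264 -0.0263] y pct [-0.0493 -0.0383 -0.0273]
  leg -1 [-0.9881  0.0356]
  leg 1 [0.9934 0.0335]
0.04 752 [-0.027  0.03 ] [0.0265 0.0535] y pct [0.0302 0.0416 0.0522]
  leg -1 [-0.9898  0.0359]
  leg 1 [0.9805 0.0338]
```

Emit:
{"op": "jog_arm", "data": {
  "rows": [
    [[0.37,-0.6,0],0,0],
    [[0.37,-0.6,0],0,0],
    [[0,0,0.92],0,0],
    [[0,0,0.92],0,0],
    [[0,0,0.92],0,0],
    [[0,0,0.92],0,0],
    [[0,0,0.92],0,0],
    [[0,0,0],0,0],
    [[0,0,0],0,0],
    [[0,0,0],0,0]
  ]
}}

```text
time_s: 5.13
eef_pos: [0.5031, 0.2194, 0.1789]
eef_rot: [[0.985, -0.171, 0.001], [-0.171, -0.985, 0.0], [0.001, -0.001, -1.0]]
contact_force: [1.0, -0.2, 1.3]
gripper_width: 0.999
grip_force: 0.0
```

Run:
```python
from h import *
np.set_printoptions(precision=4,suppress=True)
p=manip.sense()["eef_pos"];c=np.array([.527,.150]);X=np.array([.9856,-.1693]);Y=np.array([.1693,.9856])
d=np.array(p[:2])-c;print("tcp jig",d@X,d@Y,p[2])
# arc increments in mm (tool x, down) from 1.43 to 0
th=np.linspace(1.43,0,19);x=135*np.cos(th);z=135*np.sin(th)
print(np.c_[np.diff(x),-np.diff(z)]/25)
```

```text
tcp jig -0.03535185575555799 0.06438303584801311 0.17890918351366006
[[0.4219 0.077 ]
 [0.4145 0.1102]
 [0.4044 0.1428]
 [0.3918 0.1744]
 [0.3767 0.205 ]
 [0.3593 0.2342]
 [0.3396 0.262 ]
 [0.3177 0.2881]
 [0.2938 0.3124]
 [0.2681 0.3348]
 [0.2407 0.355 ]
 [0.2118 0.373 ]
 [0.1815 0.3886]
 [0.1501 0.4018]
 [0.1177 0.4124]
 [0.0846 0.4205]
 [0.051  0.4258]
 [0.017  0.4285]]
```

Emit:
{"op": "jog_arm", "data": {
  "grip_force": 20,
  "rows": [
    [[0,0,0],0,1],
    [[0,0,0],0,1],
    [[0,0,0],0,1],
    [[0,0,0],0,1],
    [[0,0,0],0,1],
    [[0,0,0],0,1],
    [[0,0,0],0,1],
    [[0,0,0],0,1],
    [[0,0,0],0,1],
    [[0,0,0],0,1],
    [[0,0,0],0,1],
    [[0,0,0],0,1]
  ]
}}

```text
time_s: 6.13
eef_pos: [0.5021, 0.2192, 0.1776]
eef_rot: [[0.985, -0.171, -0.0], [-0.171, -0.985, -0.001], [-0.0, 0.001, -1.0]]
contact_force: [-1.1, -2.6, 2.2]
gripper_width: 0.238
grip_force: 20.0
```

Emit:
{"op": "jog_arm", "data": {
  "rows": [
    [[0.42,0,0.08],0,1],
    [[0.41,0,0.11],0,1],
    [[0.4,0,0.14],0,1],
    [[0.39,0,0.17],0,1],
    [[0.38,0,0.2],0,1],
    [[0.36,0,0.23],0,1],
    [[0.34,0,0.26],0,1],
    [[0.32,0,0.29],0,1],
    [[0.29,0,0.31],0,1],
    [[0.27,0,0.33],0,1],
    [[0,0,0],0,1]
  ]
}}

```text
time_s: 7.05
eef_pos: [0.5923, 0.2037, 0.1228]
eef_rot: [[0.985, -0.172, 0.001], [-0.172, -0.985, -0.0], [0.001, -0.0, -1.0]]
contact_force: [2.9, -4.9, 0.7]
gripper_width: 0.235
grip_force: 20.0
```

Emit:
{"op": "jog_arm", "data": {
  "rows": [
    [[0.24,0,0.36],0,1],
    [[0.21,0,0.37],0,1],
    [[0.18,0,0.39],0,1],
    [[0.15,0,0.4],0,1],
    [[0.12,0,0.41],0,1],
    [[0.08,0,0.42],0,1],
    [[0.05,0,0.43],0,1],
    [[0.02,0,0.43],0,1],
    [[0,0,0],0,1],
    [[0,0,0],0,1]
  ]
}}

```text
time_s: 7.88
eef_pos: [0.6161, 0.1996, 0.0432]
eef_rot: [[0.985, -0.17, -0.001], [-0.17, -0.985, -0.001], [-0.001, 0.001, -1.0]]
contact_force: [1.7, -4.2, -2.8]
gripper_width: 0.234
grip_force: 20.0
```

Emit:
{"op": "jog_arm", "data": {
  "rows": [
    [[0,0,0.1],0,1],
    [[0,0,0.1],0,1],
    [[0,0,0],0,1],
    [[0,0,0],0,1]
  ]
}}

```text
time_s: 8.22
eef_pos: [0.6162, 0.1997, 0.0406]
eef_rot: [[0.985, -0.17, 0.0], [-0.17, -0.985, -0.001], [0.0, 0.001, -1.0]]
contact_force: [-2.7, -6.1, 6.7]
gripper_width: 0.237
grip_force: 20.0
```

Emit:
{"op": "jog_arm", "data": {
  "rows": [
    [[0,0,0.1],0,1],
    [[0,0,0],0,1],
    [[0,0,0],0,1],
    [[0,0,-0.08],0,1],
    [[0,0,0],0,0.3],
    [[0,0,0],0,0.3],
    [[0,0,0],0,0.3],
    [[0,0,0],0,0.3],
    [[0,0,0],0,0.3],
    [[0,0,-1],0,0.3],
    [[0,0,-1],0,0.3],
    [[0,0,-1],0,0.3],
    [[0,0,-1],0,0.3],
    [[-1,0,-1],0,0.3],
    [[-1,0,-1],0,0.3],
    [[-1,0,-1],0,0.3],
    [[-1,0,-1],0,0.3],
    [[0,0,0],0,0],
    [[0,0,0],0,0]
  ]
}}

```text
time_s: 9.8
eef_pos: [0.5176, 0.2182, 0.2408]
eef_rot: [[0.986, -0.168, 0.004], [-0.168, -0.986, 0.001], [0.003, -0.002, -1.0]]
contact_force: [0.6, -1.5, 0.1]
gripper_width: 0.814
grip_force: 0.0
```

Run:
```python
from h import *
np.set_printoptions(precision=4,suppress=True)
w=cap("wrist");s=cap("scene")
a=cv2.resize(s["color"][195:315,180:330],(600,480),interpolation=cv2.INTER_CUBIC)
cv2.imwrite("pics/s2.png",a)
c=np.array([.527,.150]);X=np.array([.9856,-.1693]);Y=np.array([.1693,.9856])
b=c+.08*X+.064*Y
for cc,n in((w,"w"),(s,"s")):
    q=np.linalg.inv(cc["cw"])@np.r_[b,.064,1];uv=[cc["fx"]*q[0]/q[2]+cc["cx"],cc["fy"]*q[1]/q[2]+cc["cy"]]
    u0,v0=int(uv[0]),int(uv[1]);g=cc["color"][max(0,v0-25):v0+25,u0-25:u0+25].max(2)<50
    n_,l,st,ce=cv2.connectedComponentsWithStats(g.astype(np.uint8))
    print(n,"expected",np.array(uv),"blobs",[(st[k][4],st[k][2:4],ce[k]+[u0-25,max(0,v0-25)]) for k in range(1,n_) if st[k][4]>20])
```

```text
w expected [319.9879  88.5318] blobs []
s expected [202.8703 243.3389] blobs [(np.int32(27), array([7, 7], dtype=int32), array([201.2593, 242.3704]))]
```

View pics/s2.png

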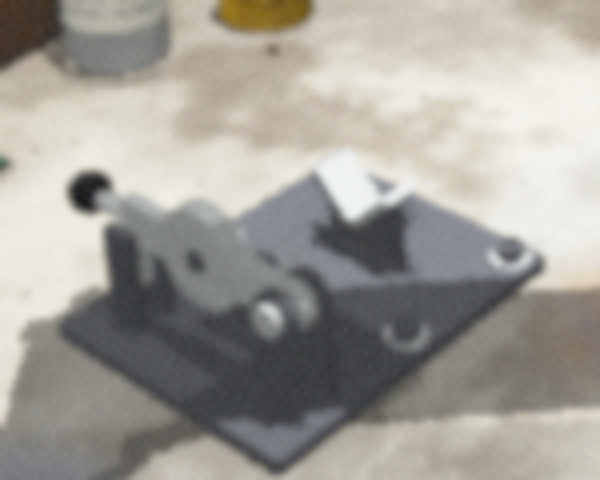

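The scene crop shows the arm lying level with the tab between the keeper cheeks and the ball at (88,190). I'll check the ball's height numerically.

Run:
```python
from h import *
np.set_printoptions(precision=4,suppress=True)
w=cap("wrist");s=cap("scene")
c=np.array([.527,.150]);X=np.array([.9856,-.1693]);Y=np.array([.1693,.9856])
uv=np.array([(u,v) for v in range(40,200) for u in range(250,400)]);P=depthpts(w,uv)
L=np.c_[(P[:,:2]-c)@X,(P[:,:2]-c)@Y,P[:,2]]
for x in np.arange(-.06,.1,.01):
    k=(abs(L[:,0]-x)<.004)&(abs(L[:,1]-.064)<.012)&(L[:,2]>.02);print(round(x,2),k.sum(),np.percentile(L[k][:,2],[50,90]) if k.sum() else '',np.median(L[k][:,1]) if k.sum() else '')
k=(abs(L[:,0]-.08)<.02)&(abs(L[:,1]-.064)<.02)&(L[:,2]>.045);print("ball",k.sum(),L[k].mean(0),L[k].max(0))
ce=uv[k].mean(0);print(ce,w["color"][int(ce[1]),int(ce[0])])
p,e=tri(w,ce,s,(201.5,242.2));print("ball tri",p,e,(p[:2]-c)@X,(p[:2]-c)@Y)
```

```text
-0.06 0  
-0.05 0  
-0.04 57 [0.0351 0.0489] 0.057869163045061206
-0.03 49 [0.0758 0.0767] 0.06407276402808748
-0.02 61 [0.0812 0.084 ] 0.06299204163986846
-0.01 81 [0.0884 0.0895] 0.06300709448473904
0.0 100 [0.0903 0.0913] 0.06403321066612325
0.01 94 [0.0882 0.0896] 0.06401244441632999
0.02 98 [0.0809 0.0843] 0.06400204344379473
0.03 64 [0.0759 0.0768] 0.06450464703622927
0.04 127 [0.0742 0.0762] 0.06397261719555956
0.05 169 [0.0625 0.0761] 0.06395801581829666
0.06 199 [0.401 0.401] 0.06399976708965538
0.07 99 [0.0698 0.0728] 0.06493768447369862
0.08 177 [0.0745 0.0763] 0.063914987555253
0.09 42 [0.0708 0.0727] 0.06490886338774529
ball 450 [0.0763 0.0644 0.0718] [0.0893 0.0753 0.0774]
[317.5489  92.0667] [67 70 73]
ball tri [0.6146 0.2017 0.0689] 0.0035760864887457613 0.07761053130875256 0.06583808725810751
```

Emit:
{"op": "jog_arm", "data": {
  "rows": [
    [[0,0,0],-1,0],
    [[0,0,0],-1,0],
    [[0,0,0],-1,0],
    [[0,0,0],-1,0],
    [[0,0,0],-1,0],
    [[0,0,0],-1,0],
    [[0,0,0],-1,0],
    [[0,0,0],-1,0],
    [[0,0,0],-1,0],
    [[0,0,0],-1,0],
    [[0,0,0],-1,0],
    [[0,0,0],-1,0],
    [[0,0,0],-1,0],
    [[0,0,0],-1,0],
    [[0,0,0],-1,0],
    [[0,0,0],-1,0],
    [[0,0,0],-1,0],
    [[0,0,0],-1,0],
    [[0,0,0],-1,0],
    [[0,0,0],-1,0]
  ]
}}

```text
time_s: 11.67
eef_pos: [0.518, 0.2164, 0.2373]
eef_rot: [[-0.007, 1.0, -0.002], [1.0, 0.007, -0.0], [-0.0, -0.002, -1.0]]
contact_force: [-0.1, -0.2, 0.7]
gripper_width: 0.995
grip_force: 0.0
```

Emit:
{"op": "jog_arm", "data": {
  "rows": [
    [[0,0,0],-1,0],
    [[0,0,0],-1,0],
    [[0,0,0],0,0]
  ]
}}

```text
time_s: 11.92
eef_pos: [0.518, 0.2164, 0.2374]
eef_rot: [[-0.18, 0.984, -0.003], [0.984, 0.18, 0.0], [0.001, -0.003, -1.0]]
contact_force: [-0.7, -0.8, 0.4]
gripper_width: 1.0
grip_force: 0.0
```

```bash
cat > d.py <<'E'
from h import *
import sys
np.set_printoptions(precision=4,suppress=True)
s=manip.sense();R=np.array(s["eef_rot"]);p=np.array(s["eef_pos"])
t=np.array([float(x) for x in sys.argv[1:4]])
print("tool shift /25mm",(R.T@(t-p))/.025,"toolx yaw",np.degrees(np.arctan2(R[1,0],R[0,0])),p,"q7",s["q"][6],s["time_s"],"F",s["contact_force"])
E
python3 d.py 0.633 -0.2815 0.2408
```

```text
tool shift /25mm [-20.4196   0.9426  -0.1504] toolx yaw 100.3620314433101 [0.518  0.2164 0.2374] q7 -0.5414155866895124 11.9167 F [-0.6943 -0.8002  0.4223]
```

Emit:
{"op": "jog_arm", "data": {
  "rows": [
    [[-0.97,0.045,0],0,0],
    [[-0.97,0.045,0],0,0],
    [[-0.97,0.045,0],0,0],
    [[-0.97,0.045,0],0,0],
    [[-0.97,0.045,0],0,0],
    [[-0.97,0.045,0],0,0],
    [[-0.97,0.045,0],0,0],
    [[-0.97,0.045,0],0,0],
    [[-0.97,0.045,0],0,0],
    [[-0.97,0.045,0],0,0],
    [[-0.97,0.045,0],0,0],
    [[-0.97,0.045,0],0,0],
    [[-0.97,0.045,0],0,0],
    [[-0.97,0.045,0],0,0],
    [[-0.97,0.045,0],0,0],
    [[-0.97,0.045,0],0,0],
    [[-0.97,0.045,0],0,0],
    [[-0.97,0.045,0],0,0],
    [[-0.97,0.045,0],0,0],
    [[-0.97,0.045,0],0,0]
  ]
}}

```text
time_s: 13.58
eef_pos: [0.6257, -0.258, 0.2375]
eef_rot: [[-0.173, 0.985, -0.001], [0.985, 0.173, 0.001], [0.001, -0.001, -1.0]]
contact_force: [0.8, 0.2, -0.6]
gripper_width: 1.001
grip_force: 0.0
```

Emit:
{"op": "jog_arm", "data": {
  "rows": [
    [[-0.5,0,0],0,0],
    [[-0.5,0,0],0,0],
    [[0,0,0.8],0,0],
    [[0,0,0.8],0,0],
    [[0,0,0.8],0,0],
    [[0,0,0],0,0],
    [[0,0,0],0,0]
  ]
}}

```text
time_s: 14.17
eef_pos: [0.6297, -0.28, 0.1779]
eef_rot: [[-0.177, 0.984, -0.002], [0.984, 0.177, 0.001], [0.002, -0.002, -1.0]]
contact_force: [0.7, -0.4, 0.9]
gripper_width: 0.999
grip_force: 0.0
```

```bash
python3 d.py 0.633 -0.2815 0.005
python3 - <<'E'
from h import *
np.set_printoptions(precision=4,suppress=True)
w=cap("wrist")
uv=np.array([(u,v) for v in range(0,400,2) for u in range(0,640,2)]);P=depthpts(w,uv)
k=(P[:,2]>.012)&(P[:,2]<.06)&(abs(P[:,0]-.633)<.06)&(abs(P[:,1]+.281)<.09)
print(k.sum(),cv2.minAreaRect((P[k][:,:2]*1000).astype(np.float32)))
E
```

```text
tool shift /25mm [-0.0945  0.1339  6.9167] toolx yaw 100.20504293906033 [ 0.6297 -0.28    0.1779] q7 0.28558948120464783 14.1667 F [ 0.6863 -0.355   0.9117]
1046 ((632.6558837890625, -281.325927734375), (41.89623260498047, 110.0213394165039), 11.01007080078125)
```

Emit:
{"op": "jog_arm", "data": {
  "rows": [
    [[-0.06,0.13,0],0,0],
    [[0,0,1],-0.1,0],
    [[0,0,1],0,0],
    [[0,0,1],0,0],
    [[0,0,1],0,0],
    [[0,0,1],0,0],
    [[0,0,1],0,0],
    [[0,0,0.5],0,0],
    [[0,0,0.3],0,0],
    [[0,0,0],0,0],
    [[0,0,0],0,0]
  ]
}}

```text
time_s: 15.13
eef_pos: [0.6346, -0.2819, 0.0101]
eef_rot: [[-0.186, 0.983, 0.002], [0.983, 0.186, -0.0], [-0.001, 0.001, -1.0]]
contact_force: [0.6, 1.0, 0.8]
gripper_width: 0.997
grip_force: 0.0
```

Emit:
{"op": "jog_arm", "data": {
  "grip_force": 25,
  "rows": [
    [[0,-0.05,0.15],0,0],
    [[0,0,0],0,0.5],
    [[0,0,0],0,1],
    [[0,0,0],0,1],
    [[0,0,0],0,1],
    [[0,0,0],0,1],
    [[0,0,0],0,1],
    [[0,0,0],0,1],
    [[0,0,0],0,1],
    [[0,0,0],0,1],
    [[0,0,0],0,1]
  ]
}}

```text
time_s: 16.05
eef_pos: [0.6325, -0.282, 0.0052]
eef_rot: [[-0.186, 0.983, 0.0], [0.983, 0.186, -0.0], [-0.0, 0.0, -1.0]]
contact_force: [0.3, -1.0, 0.0]
gripper_width: 0.483
grip_force: 25.0
```

Emit:
{"op": "jog_arm", "data": {
  "rows": [
    [[0,0,-0.5],0,1],
    [[0,0,-1],0,1],
    [[0,0,-1],0,1],
    [[0,0,-1],0,1],
    [[0,0,-1],0,1],
    [[0,0,-1],0,1],
    [[0,0,-1],0,1],
    [[0,0,-0.5],0.7,1],
    [[0,0,0],0.7,1],
    [[0,0,0],0.7,1],
    [[0,0,0],0.7,1],
    [[0,0,0],0.7,1],
    [[0,0,0],0.6,1],
    [[0,0,0],0,1],
    [[0,0,0],0,1]
  ]
}}

```text
time_s: 17.3
eef_pos: [0.6323, -0.2818, 0.1807]
eef_rot: [[0.168, 0.986, 0.0], [0.986, -0.168, -0.0], [-0.0, 0.0, -1.0]]
contact_force: [0.6, 0.1, -1.6]
gripper_width: 0.488
grip_force: 25.0
```

Run:
```python
from h import *
np.set_printoptions(precision=4,suppress=True)
s=manip.sense();R=np.array(s["eef_rot"]);p=np.array(s["eef_pos"])
w=cap("wrist")
uv=np.array([(u,v) for v in range(0,400,2) for u in range(0,640,2)]);P=depthpts(w,uv)
T=(P-p)@R
k=(T[:,2]>-.05)&(T[:,2]<.03)&(abs(T[:,0])<.07)&(abs(T[:,1])<.0225)
print(k.sum(),"tube in tool",T[k].min(0),T[k].max(0),cv2.minAreaRect((T[k][:,:2]*1000).astype(np.float32)),"nearest z",np.percentile(T[k][:,2],[1,5,50]))
c=np.array([.527,.150]);X=np.array([.9856,-.1693]);Y=np.array([.1693,.9856])
t=c-.0*X-.005*Y; print(t)
import subprocess;print(subprocess.run(["python3","d.py",str(t[0]),str(t[1]),"0.18"],capture_output=True,text=True).stdout)
```

```text
3966 tube in tool [-0.055  -0.0225 -0.0498] [0.0555 0.0224 0.0032] ((0.22040557861328125, -0.0024700164794921875), (44.88861846923828, 110.53397369384766), 89.8599853515625) nearest z [-0.0443 -0.0382 -0.0352]
[0.5262 0.1451]
tool shift /25mm [16.1207 -7.059   0.0208] toolx yaw 80.31925736639458 [ 0.6323 -0.2819  0.1806] q7 -0.024509646256332732 17.35 F [ 0.1806  0.4695 -1.5148]
```

Emit:
{"op": "jog_arm", "data": {
  "rows": [
    [[0.5,-0.2,0],0,1],
    [[0.9,-0.4,0],0,1],
    [[0.9,-0.4,0],0,1],
    [[0.9,-0.4,0],0,1],
    [[0.9,-0.4,0],0,1],
    [[0.9,-0.4,0],0,1],
    [[0.9,-0.4,0],0,1],
    [[0.9,-0.4,0],0,1],
    [[0.9,-0.4,0],0,1],
    [[0.9,-0.4,0],0,1],
    [[0.9,-0.4,0],0,1],
    [[0.9,-0.4,0],0,1],
    [[0.9,-0.4,0],0,1],
    [[0.9,-0.4,0],0,1],
    [[0.9,-0.4,0],0,1],
    [[0.9,-0.4,0],0,1],
    [[0.9,-0.4,0],0,1],
    [[0.9,-0.4,0],0,1],
    [[0.2,-0.1,0],0,1],
    [[0,0,0],0,1]
  ]
}}

```text
time_s: 19.02
eef_pos: [0.5242, 0.1453, 0.1805]
eef_rot: [[0.165, 0.986, 0.0], [0.986, -0.165, 0.001], [0.001, 0.0, -1.0]]
contact_force: [0.7, -0.9, -0.6]
gripper_width: 0.486
grip_force: 25.0
```

```bash
python3 d.py 0.5262 0.1451 0.060
python3 - <<'E'
from h import *
np.set_printoptions(precision=4,suppress=True)
s=manip.sense();R=np.array(s["eef_rot"]);p=np.array(s["eef_pos"])
w=cap("wrist","w4.png")
uv=np.array([(u,v) for v in range(0,400,1) for u in range(0,640,1)]);P=depthpts(w,uv);P=P[w["depth"].reshape(-1)>0]
c=np.array([.527,.150]);X=np.array([.9856,-.1693]);Y=np.array([.1693,.9856])
L=np.c_[(P[:,:2]-c)@X,(P[:,:2]-c)@Y,P[:,2]]
k=(L[:,2]>.07)&(L[:,2]<.1)&(abs(L[:,0])<.03)&(abs(L[:,1]-.064)<.03);print("disc",k.sum(),L[k].min(0) if k.sum() else'',L[k].max(0) if k.sum() else '')
k=(L[:,2]>.14)&(L[:,2]<.24)&(abs(L[:,0])<.03)&(abs(L[:,1])<.08);print("tube in jig",k.sum(),L[k].min(0),L[k].max(0))
E
```

```text
tool shift /25mm [0.0018 0.081  4.8204] toolx yaw 80.5122604056386 [0.5242 0.1453 0.1805] q7 -0.7516329161441623 19.0167 F [ 0.6575 -0.8607 -0.5935]
disc 944 [-0.0298  0.0582  0.0704] [0.0298 0.0706 0.0921]
tube in jig 18190 [-0.03   -0.0601  0.1768] [0.03   0.0505 0.24  ]
```

Emit:
{"op": "jog_arm", "data": {
  "rows": [
    [[0,0.08,0.3],0,1],
    [[0,0,0.8],0,1],
    [[0,0,0.8],0,1],
    [[0,0,0.8],0,1],
    [[0,0,0.8],0,1],
    [[0,0,0.8],0,1],
    [[0,0,0.5],0,1],
    [[0,0,0],0,1],
    [[0,0,0],0,1]
  ]
}}

```text
time_s: 19.82
eef_pos: [0.5275, 0.1411, 0.0596]
eef_rot: [[0.171, 0.985, -0.001], [0.985, -0.171, -0.0], [-0.001, -0.001, -1.0]]
contact_force: [1.3, 0.8, -1.3]
gripper_width: 0.485
grip_force: 25.0
```

```bash
python3 d.py 0.5262 0.1451 0.050
```

```text
tool shift /25mm [ 0.1481 -0.076   0.3854] toolx yaw 80.14233038548804 [0.5275 0.1411 0.0596] q7 -0.8541854765363517 19.8167 F [ 1.28    0.8303 -1.3447]
```

Emit:
{"op": "jog_arm", "data": {
  "rows": [
    [[0,-0.06,0.1],0,1],
    [[0,0,0.1],0,1],
    [[0,0,0.1],0,1],
    [[0,0,0],0,1],
    [[0,0,0],0,1],
    [[0,0,0],0,1]
  ]
}}

```text
time_s: 20.32
eef_pos: [0.5263, 0.1423, 0.0529]
eef_rot: [[0.17, 0.985, 0.0], [0.985, -0.17, 0.0], [0.0, 0.0, -1.0]]
contact_force: [0.7, -0.1, -1.7]
gripper_width: 0.483
grip_force: 25.0
```

```bash
python3 d.py 0.5270 0.1500 0.048
```

```text
tool shift /25mm [ 0.3079 -0.0234  0.1974] toolx yaw 80.20508365286807 [0.5263 0.1423 0.0529] q7 -0.8635039909231866 20.3167 F [ 0.7001 -0.0864 -1.6644]
```

Nearly seated. Next I butt the tube against the disc at low force, just above the seat, then lower it.

Emit:
{"op": "jog_arm", "data": {
  "rows": [
    [[0.1,0,0.08],0,1],
    [[0.1,0,0],0,1],
    [[0.1,0,0],0,1],
    [[0.08,0,0],0,1],
    [[0,0,0],0,1],
    [[0,0,0],0,1],
    [[0,0,0],0,1]
  ]
}}

```text
time_s: 20.9
eef_pos: [0.5277, 0.1516, 0.0506]
eef_rot: [[0.17, 0.985, -0.0], [0.985, -0.17, -0.0], [-0.0, -0.0, -1.0]]
contact_force: [0.3, 0.4, -1.9]
gripper_width: 0.487
grip_force: 25.0
```

```bash
python3 d.py 0.5275 0.1530 0.048
```

```text
tool shift /25mm [ 0.0532 -0.0166  0.1049] toolx yaw 80.2058927106751 [0.5277 0.1516 0.0506] q7 -0.8802452662975497 20.9 F [ 0.2546  0.3902 -1.8822]
```

Emit:
{"op": "jog_arm", "data": {
  "rows": [
    [[0.06,0,0],0,1],
    [[0.04,0,0],0,1],
    [[0,0,0],0,1],
    [[0,0,0],0,1]
  ]
}}

```text
time_s: 21.23
eef_pos: [0.5279, 0.1527, 0.0504]
eef_rot: [[0.171, 0.985, -0.001], [0.985, -0.171, -0.002], [-0.002, -0.001, -1.0]]
contact_force: [-1.2, -4.8, -0.8]
gripper_width: 0.485
grip_force: 25.0
```

Emit:
{"op": "jog_arm", "data": {
  "rows": [
    [[0,0,0.05],0,1],
    [[0,0,0.05],0,1],
    [[0,0,0],0,1],
    [[0,0,0],0,1],
    [[0,0,0],0,1]
  ]
}}

```text
time_s: 21.65
eef_pos: [0.5279, 0.1528, 0.0489]
eef_rot: [[0.171, 0.985, -0.0], [0.985, -0.171, -0.002], [-0.002, -0.0, -1.0]]
contact_force: [-4.7, -6.8, 11.1]
gripper_width: 0.49
grip_force: 25.0
```

Emit:
{"op": "jog_arm", "data": {
  "rows": [
    [[-0.02,-0.03,0.01],0,1],
    [[0,0,0],0,1],
    [[0,0,0],0,1],
    [[0,0,0],0,1]
  ]
}}

```text
time_s: 21.98
eef_pos: [0.5278, 0.1527, 0.0489]
eef_rot: [[0.171, 0.985, 0.001], [0.985, -0.171, -0.001], [-0.001, 0.001, -1.0]]
contact_force: [-1.5, -5.3, 9.5]
gripper_width: 0.489
grip_force: 25.0
```

Emit:
{"op": "jog_arm", "data": {
  "rows": [
    [[0,0,0.03],0,1],
    [[0,0,0],0,1],
    [[0,0,0],0,1],
    [[0,0,0],0,1],
    [[0,0,0],0,1],
    [[0,0,0],0,1]
  ]
}}

```text
time_s: 22.48
eef_pos: [0.5277, 0.1528, 0.0487]
eef_rot: [[0.171, 0.985, 0.001], [0.985, -0.171, -0.002], [-0.002, 0.001, -1.0]]
contact_force: [-4.7, -6.8, 15.9]
gripper_width: 0.487
grip_force: 25.0
```

Run:
```python
from h import *
np.set_printoptions(precision=4,suppress=True)
w=cap("wrist");s=cap("scene")
P=depthpts(w,np.array([(u,v) for v in range(400) for u in range(640)]));P=P[w["depth"].reshape(-1)>0]
c=np.array([.527,.150]);X=np.array([.9856,-.1693]);Y=np.array([.1693,.9856])
L=np.c_[(P[:,:2]-c)@X,(P[:,:2]-c)@Y,P[:,2]]
for y in np.arange(-.05,.075,.01):
    k=(abs(L[:,1]-y)<.004)&(abs(L[:,0])<.02)&(L[:,2]>.06)&(L[:,2]<.1)
    if k.sum()>30:
        # ridge: centre & top from circle-like quadratic
        a=np.polyfit(L[k][:,0],L[k][:,2],2);x0=-a[1]/2/a[0];print(round(y,3),k.sum(),"ridge x",x0,"top",np.percentile(L[k][:,2],95))
cv2.imwrite("pics/s3.png",cv2.resize(s["color"][195:315,180:330],(600,480),interpolation=cv2.INTER_CUBIC))
print(manip.sense()["contact_force"],manip.sense()["eef_pos"])
```

```text
-0.05 335 ridge x 0.0010167907414928056 top 0.08604125674116467
-0.04 908 ridge x 0.001046236727701214 top 0.0869728839716844
-0.03 766 ridge x 0.0008272546963903997 top 0.08698125918433036
-0.01 387 ridge x 0.0008263571942550024 top 0.08597851030038814
0.0 1154 ridge x 0.0008272128696833809 top 0.08691810535322798
0.01 1227 ridge x 0.0008250959615682874 top 0.086926965774263
0.02 1313 ridge x 0.0008585933045604144 top 0.08688624589246688
0.03 1390 ridge x 0.0009062826157585969 top 0.08686939443591747
0.04 1469 ridge x 0.000916782394560745 top 0.08692740449511167
0.05 1562 ridge x 0.0009285170422122084 top 0.08686496149195419
0.06 1633 ridge x -0.00010257734624728925 top 0.09071519693496637
0.07 1204 ridge x -0.0007301489593661668 top 0.09061018220153742
[-5.1131 -7.0485 16.612 ] [0.5278 0.1527 0.0487]
```

View pics/s3.png

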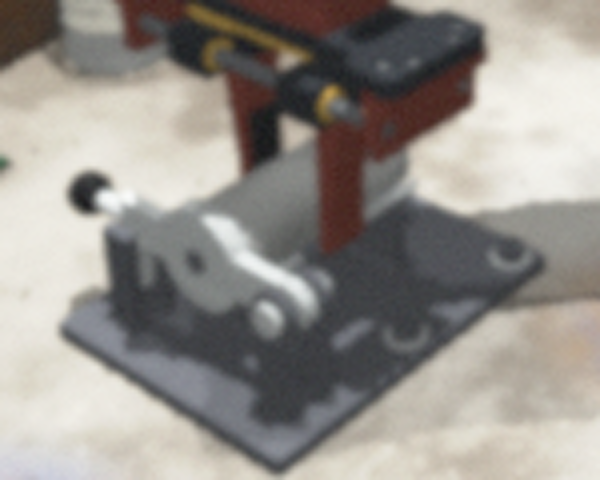

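The crop shows the tube lying in the saddles and butted against the shut stop's disc, with the ball still at (88,190). The tube is level, and its ridge matches the V's measured centre (+0.001). I'll trim the push and the side force slightly.

Emit:
{"op": "jog_arm", "data": {
  "rows": [
    [[0,-0.03,-0.01],0,1],
    [[0,0,0],0,1],
    [[0,0,0],0,1],
    [[0,0,0],0,1],
    [[0,0,0],0,1],
    [[0,0,0],0,1]
  ]
}}

```text
time_s: 23.08
eef_pos: [0.5273, 0.1528, 0.0484]
eef_rot: [[0.172, 0.985, 0.001], [0.985, -0.172, -0.001], [-0.001, 0.002, -1.0]]
contact_force: [-2.1, -5.6, 8.8]
gripper_width: 0.484
grip_force: 25.0
```

Emit:
{"op": "jog_arm", "data": {
  "rows": [
    [[0,-0.03,0.02],0,1],
    [[0,0,0],0,1],
    [[0,0,0],0,1],
    [[0,0,0],0,1],
    [[0,0,0],0,1],
    [[0,0,0],0,1]
  ]
}}

```text
time_s: 23.58
eef_pos: [0.5269, 0.1529, 0.0479]
eef_rot: [[0.172, 0.985, 0.002], [0.985, -0.172, -0.001], [-0.001, 0.002, -1.0]]
contact_force: [0.0, -5.8, 7.9]
gripper_width: 0.49
grip_force: 25.0
```

Emit:
{"op": "jog_arm", "data": {
  "rows": [
    [[0,-0.02,0.03],0,1],
    [[0,0,0],0,1],
    [[0,0,0],0,1],
    [[0,0,0],0,1],
    [[0,0,0],0,1]
  ]
}}

```text
time_s: 24.0
eef_pos: [0.5269, 0.1529, 0.0479]
eef_rot: [[0.172, 0.985, 0.003], [0.985, -0.172, -0.001], [-0.001, 0.003, -1.0]]
contact_force: [-0.4, -8.0, 14.5]
gripper_width: 0.488
grip_force: 25.0
```

Emit:
{"op": "jog_arm", "data": {
  "rows": [
    [[0,-0.02,0.03],0,1],
    [[0,0,0],0,1],
    [[0,0,0],0,1],
    [[0,0,0],0,1],
    [[0,0,0],0,1]
  ]
}}

```text
time_s: 24.42
eef_pos: [0.5269, 0.1529, 0.0478]
eef_rot: [[0.172, 0.985, 0.004], [0.985, -0.172, -0.002], [-0.001, 0.004, -1.0]]
contact_force: [-2.2, -8.5, 19.7]
gripper_width: 0.487
grip_force: 25.0
```

Emit:
{"op": "jog_arm", "data": {
  "rows": [
    [[0,-0.04,-0.03],0,1],
    [[0,0,0],0,1],
    [[0,0,0],0,1],
    [[0,0,0],0,1],
    [[0,0,0],0,1]
  ]
}}

```text
time_s: 24.83
eef_pos: [0.5268, 0.1529, 0.0479]
eef_rot: [[0.172, 0.985, 0.005], [0.985, -0.172, -0.001], [-0.0, 0.005, -1.0]]
contact_force: [3.1, -6.9, 9.5]
gripper_width: 0.492
grip_force: 25.0
```

Run:
```python
from h import *
np.set_printoptions(precision=4,suppress=True)
w=cap("wrist")
P=depthpts(w,np.array([(u,v) for v in range(400) for u in range(640)]));P=P[w["depth"].reshape(-1)>0]
c=np.array([.527,.150]);X=np.array([.9856,-.1693]);Y=np.array([.1693,.9856])
L=np.c_[(P[:,:2]-c)@X,(P[:,:2]-c)@Y,P[:,2]]
for y in (-.04,-.03,.02,.04,.05,.06):
    k=(abs(L[:,1]-y)<.004)&(abs(L[:,0])<.02)&(L[:,2]>.06)&(L[:,2]<.1)
    a=np.polyfit(L[k][:,0],L[k][:,2],2);print(y,k.sum(),"ridge x",-a[1]/2/a[0],"top",np.percentile(L[k][:,2],[80,95]))
s=manip.sense();F=np.array(s["contact_force"]);print(F,"side",F[:2]@X,"axial",F[:2]@Y,s["torque"],s["eef_pos"])
```

```text
-0.04 906 ridge x -0.0001322094997829362 top [0.0854 0.0861]
-0.03 759 ridge x -0.0001769189945578249 top [0.0855 0.086 ]
0.02 1309 ridge x -0.00016539008538889595 top [0.0854 0.0861]
0.04 1483 ridge x -0.00011525350670283525 top [0.0854 0.0861]
0.05 1563 ridge x -3.9609434824679836e-05 top [0.0854 0.0862]
0.06 1630 ridge x -0.00013667441288509012 top [0.0899 0.0907]
[ 3.3217 -7.2855  9.257 ] side 4.5073303155434985 axial -6.618182465481827 [-1.6349 -0.73   -0.1472] [0.5268 0.1529 0.0479]
```

The side force has reversed without the tube moving, so both legs are bearing and the tube is seated. The ridge is now 0.8 mm lower and centred on the disc. I'll centre the push.

Emit:
{"op": "jog_arm", "data": {
  "rows": [
    [[-0.01,0.035,0.015],0,1],
    [[0,0,0],0,1],
    [[0,0,0],0,1],
    [[0,0,0],0,1],
    [[0,0,0],0,1],
    [[0,0,0],0,1],
    [[0,0,0],0,1],
    [[0,0,0],0,1]
  ]
}}

```text
time_s: 25.55
eef_pos: [0.5269, 0.1529, 0.0479]
eef_rot: [[0.172, 0.985, 0.004], [0.985, -0.172, -0.001], [-0.0, 0.004, -1.0]]
contact_force: [-1.4, -6.5, 15.9]
gripper_width: 0.486
grip_force: 25.0
```

Emit:
{"op": "jog_arm", "data": {
  "rows": [
    [[0,0,-0.018],0,1],
    [[0,0,0],0,1],
    [[0,0,0],0,1],
    [[0,0,0],0,1],
    [[0,0,0],0,1],
    [[0,0,0],0,1],
    [[0,0,0],0,1],
    [[0,0,0],0,1]
  ]
}}

```text
time_s: 26.22
eef_pos: [0.5268, 0.1529, 0.0479]
eef_rot: [[0.172, 0.985, 0.004], [0.985, -0.172, -0.001], [-0.0, 0.004, -1.0]]
contact_force: [0.2, -6.1, 10.6]
gripper_width: 0.485
grip_force: 25.0
```

Emit:
{"op": "jog_arm", "data": {
  "rows": [
    [[0,0,0.007],0,1],
    [[0,0,0],0,1],
    [[0,0,0],0,1],
    [[0,0,0],0,1],
    [[0,0,0],0,1],
    [[0,0,0],0,1],
    [[0,0,0],0,1],
    [[0,0,0],0,1]
  ]
}}

```text
time_s: 26.88
eef_pos: [0.5269, 0.1529, 0.0479]
eef_rot: [[0.172, 0.985, 0.004], [0.985, -0.172, -0.001], [-0.0, 0.004, -1.0]]
contact_force: [0.5, -6.1, 12.3]
gripper_width: 0.485
grip_force: 25.0
```

```bash
python3 -c "
from bench import manip
print(manip.sign_off())"
```

```text
the job is handed in; nothing more can be done
None
```

I shut the end stop first, then laid the tube in the V butted against its disc, and handed the job in at 26.9 s still gripping it and pressing down with about 12 N on both sides of the V.

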